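# Free the pawl and close the press-stud press

## Robot

A 6-joint arm with a two-finger parallel gripper is mounted at the origin on the work surface. World frame = base frame: x ahead of the robot, y to its left, z up, the work surface at z = 0. Lengths are in m, angles in rad, forces in N, time in s.
With the tool pointing down it reaches from about 0.375 to 0.975 m from the base axis. Payload 3.8 kg.
Tool frame: the origin (TCP) lies at the very end of the fingers, on their centre line; the grasp point (between the pads) lies 19 mm behind it; y points along the fingers, x is the direction in which the jaws open and shut, and the axes are right-handed (so a half turn about y gives the same grasp; the last joint's range is limited). The gripper opens to 85 mm and grips with 20 to 120 N. Pads are 22 mm wide; open, the fingers measure 114 mm over their backs; the gripper's body (76 mm by 85 mm) begins 54 mm behind the grasp point. The pads swing forward as they close: fully open they stand 13 mm farther back than shut.
Start: joints at [-1.227, 0.264, 1.604, -0, 1.274, -0.037], TCP at [0.251, -0.627, 0.231] pointing down, gripper open.
Joint ranges: [-2.63, 2.63], [-0.94, 2.18], [0.31, 2.57], [-1.31, 4.45], [0, 2.66], [-2.55, 2.55]. Speed limits (rad/s): [2.57, 2.57, 3.14, 3.14, 3.14, 3.14].

## Interface

Orientations are given as a rotation vector (axis times angle).
In Python, from workcell import bot, cams gives the robot as it stands.
- The arm moves only by the tool play_rows, never from a script. Its argument "motion" is a list of rows, each a list of 2 entries, a list of its own where there are three numbers: the shift along the world's x, y, z normalised to -1 to 1, where 1 is 400 mm, then the turn, a rotation vector about the world's x, y, z normalised to -1 to 1, where 1 is pi/4 rad. In form: [[[tx, ty, tz], [ax, ay, az]], ...]. A call has 1 to 10 rows; each row is the pose to reach, as a shift and turn from the pose commanded when the call began; what a row does not reach only later rows make up. A row lasts 1/8 s, in which the tool goes at most 62.5 mm and 10.7 degrees, less where a joint would pass 70% of its speed; a pose out of reach is approached as far as the arm can. A call with a number of a shift or a turn outside -1 to 1 is refused whole. A call with a gripper value outside its range is refused whole. "gripper" is the closure, from 0 (fully open) to 1 (shut), set as the call begins (left out, the last holds). The fingers move at their own pace and stop on an object; "squeeze" is the grip in N (left out, the last holds). Time passes only in rows, so rows that repeat a pose let the fingers close. It gives the time, the measured TCP pose, the force and the opening at its end, in the units of the state.
- bot.read_state(): the state, without advancing time (a new reading comes with each control period).
- cams.read_camera(name): name is "scene" or "side" or "wrist"; returns (picture, depth): 384x512x3 uint8, red, green, blue; 384x512 float32, m along the optical axis (not along the pixel's ray), 0 where there is no reading.
- cams.calibration(name): a dict with "mtx" (3x3 intrinsics, pixels), "R" (3x3) and "t" (3): a world point X has camera coordinates R X + t; the wrist camera has in their place "tool_from_camera" (4x4, takes a point from camera to tool coordinates, whose origin is the TCP and whose axes are the tool frame's). Camera axes: x right, y down, z forward; pixel columns grow to the right and rows downward; lengths in m; the calibration is good to about 2 mm. A picture is of the moment at which its call begins: read the wrist's pose just before it. calibration takes no time and is no camera call.
- bot.finish_job(): hands the job in, once; it reports no verdict.
Trained networks look in the newest picture that a camera, given by its name, has taken for a name from the list of things; names that differ only in an ending like _2 or _b are one class to them, and where a whole thing is asked for, a point or a joint stands for the part that bears it (a point fixed in the world has none). Each returns a list of dicts, best first, with "conf" (0 to 1); they miss things now and then, are a little off and sometimes report something else, mostly with a low value. They report only what shows in the picture. A call takes as long as a camera call.
- cams.recognise(camera, label): "xyz" ([x, y, z] in m, in the coordinates of the camera as it stood for that picture, good to about 4 mm: the middle of the surface that is visible of it).
- cams.regions_of(camera, label): "mask" (384x512 bool, what is visible of it).
- cams.mark_of(camera, label): "xyz" ([x, y, z] in m, in the coordinates of the camera as it stood for that picture, good to about 4 mm: a listed point, or the origin of a listed thing).
The state is a dict: "time": time; "q": joint angles; "joint_vel": joint speeds; "joint_torque": joint torques, N m; "tool_pos": TCP position; "tcp_rot": TCP orientation; "wrist_force": force on the tool from outside, world axes, zero at the start; "torque": the same for the moment, N m; "width": opening from 0.0 (shut) to 1.0 (fully open).
Only numpy, scipy, OpenCV 4.12 (cv2) and the standard library are available. Lean on these libraries where they do the work, as an engineer would, in place of code of your own. Each camera call takes 0.05 s, during which the arm holds its last target.

## Task

Close the hand press for press studs on the sewing-shop bench. First press the orange tab of the ratchet pawl down until the pawl has swung fully clear of the teeth, then push the raised lever down by its black handle, past the teeth, until it is fully home with the punch on the die, and leave the pawl out. Only press and push: do not raise the lever or grasp anything, and leave the thread cone, jar, bobbin and screwdriver standing where they are.

Things in the scene. Friction and masses are not known exactly. Their poses are not given: they have to be found in the camera images.
- press: Green hand press, fixed. Base 300 x 110 x 15 mm; origin under its centre. Its +x runs from the pawl tab (x = -141) to the lever's handle (x = 145 mm when closed); y is the hinge direction. Lever hinge at x = -20, z = 120 mm between cheeks (x -38 to -2, y -24 to 24, top 136). Die at x = 65, 56 mm high. Behind the hinge (-x) the lever carries a toothed quadrant, radius 56 mm about the hinge.
- press_lever (a joint): Lever angle, rad: 0 = level, fully home at a hard stop, punch on die; positive = raised (starts 0.50 to 0.70, upper stop 0.80). Dark steel lever 22 mm wide, black handle 165 mm from the hinge. With the pawl engaged a tooth blocks it near 0.48 (springy); with the pawl free it goes down to 0. The hinge is stiff and damped: it stays where it is left and takes about 3 to 8 N at the handle.
- handle (a point): Centre of the black handle, a round bar of 28 mm diameter and 70 mm length lying across the lever (along the press's y), open from above. It moves on a 165 mm circle about the hinge: in the press frame x = -20 + 165 cos(lever), z = 120 + 165 sin(lever) mm.
- pawl (a joint): Pawl angle in rad: 0 = engaged (its nose among the teeth), 0.40 = fully free, at its stop. The nose clears the teeth beyond about 0.23; fully clear for this job means more than 0.30. Its pivot is stiff: no spring, it stays where it is left; about 3 N on the tab moves it.
- pawl_tab (a point): Centre of the top face of the pawl's orange tab, a plate 36 (along press x) x 36 x 6 mm, open from above, 105 mm above the bench when engaged. Pressed straight down, it turns about the pawl pivot (press x = -66, z = 75 mm): at its stop the tab's centre is about 32 mm lower and 6 mm farther out along the press's -x.
- thread_cone: Loose red cone of thread, 60 mm wide at its foot, 105 mm tall, origin under its centre. Bystander.
- stud_jar: Loose clear jar with a blue cap, 54 mm diameter, 65 mm tall, origin under its centre. Bystander.
- bobbin: Loose brass bobbin ring, 44 mm diameter, 24 mm tall, origin under its centre. Bystander.
- screwdriver: Loose screwdriver lying on the bench, about 200 mm long and 26 mm high, along its own x, handle to its -x. Bystander.

How it is judged:
By the outcome, as a careful person would: the job done as asked, in the order asked, and still so for the second after the job is handed in, with the robot touching nothing.
It also fails if it takes over 46 s, if anything falls off the work surface, if the arm or the gripper's body presses on something with over 40 N, if the wrist force passes 120 N, or if a joint passes its speed limit or range.

## Working session

There is one attempt and no reset: what is moved stays moved. The work goes in short steps, Python scripts to look and compute and a tool call to move; the robot and the scene stay as the last step left them, time stands still between calls to the robot, and variables do not carry over. Pictures are saved under pics/ and viewed, and the job is handed in when it is done.

Besides the shell and the picture viewer there is one more tool, called after "Call:" by a JSON object that holds its "fn" and its "kwargs". play_rows: Moves the arm, as the interface text tells. Its arguments: {"type":"object","properties":{"motion":{"type":"array","items":{"type":"array"}},"gripper":{"type":"number"},"squeeze":{"type":"number"}},"required":["motion"]}

```bash
mkdir -p pics; cat > h.py <<'E'
import numpy as np, cv2
from workcell import bot, cams
def w(name,p):
    c=cams.calibration(name); return np.array(c["R"]).T@(np.array(p)-np.array(c["t"]))
def snap(name,f):
    im,d=cams.read_camera(name); cv2.imwrite("pics/"+f,im[:,:,::-1].copy()); return im,d
E
python3 - <<'E'
from h import *
s=bot.read_state(); print(s)
for n in ("scene","side"):
    snap(n,n+"1.png")
    for l in ("press","handle","pawl_tab","thread_cone","stud_jar","bobbin","screwdriver"):
        for r in cams.mark_of(n,l)[:2]: print(n,l,w(n,r["xyz"]).round(4),round(r["conf"],2))
E
```

```text
{'time': 0.0, 'q': array([-1.22687621e+00,  2.64735754e-01,  1.60539175e+00, -9.84923620e-06,
        1.27367842e+00, -3.68830230e-02]), 'joint_vel': array([ 0.00108292,  0.00242863, -0.00164634, -0.00223116,  0.00010963,
       -0.00113277]), 'joint_torque': array([-8.10098554e-04, -5.15113735e+01, -3.67311645e+01, -1.68254769e-04,
        1.30251964e-02, -1.12371723e-05]), 'tool_pos': array([ 0.25063348, -0.6259551 ,  0.22996415]), 'tcp_rot': array([-1.36429595,  0.92557719, -0.92262358]), 'wrist_force': array([0.02576439, 0.33076348, 0.69932579]), 'torque': array([ 0.00927674, -0.04299988,  0.06601444]), 'width': 1.0003766924695414}
scene press [ 0.5401  0.0539 -0.0009] 0.67
scene handle [0.4985 0.1541 0.2198] 0.77
scene handle [ 0.5914 -0.0785  0.1048] 0.24
scene pawl_tab [ 0.5891 -0.0782  0.1084] 0.9
scene thread_cone [ 0.4684 -0.0496 -0.0014] 0.73
scene thread_cone [0.5022 0.1582 0.22  ] 0.56
scene stud_jar [0.6754 0.0273 0.0014] 0.81
scene bobbin [ 0.6318  0.1464 -0.0019] 0.84
scene screwdriver [0.3686 0.1225 0.0011] 0.92
side press [0.5441 0.0549 0.003 ] 0.63
side handle [0.5007 0.1546 0.219 ] 0.84
side pawl_tab [ 0.5945 -0.0839  0.1009] 0.92
side thread_cone [ 0.4698 -0.0522  0.0015] 0.96
side stud_jar [ 0.6752  0.0217 -0.0014] 0.92
side bobbin [ 0.6283  0.1474 -0.0046] 0.88
side screwdriver [0.3734 0.1268 0.0025] 0.72
```

View pictures.

View pics/scene1.png

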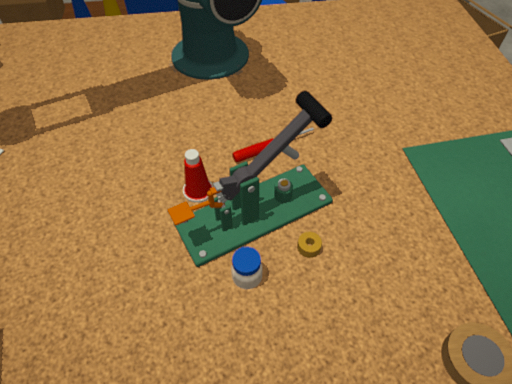

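View pics/side1.png

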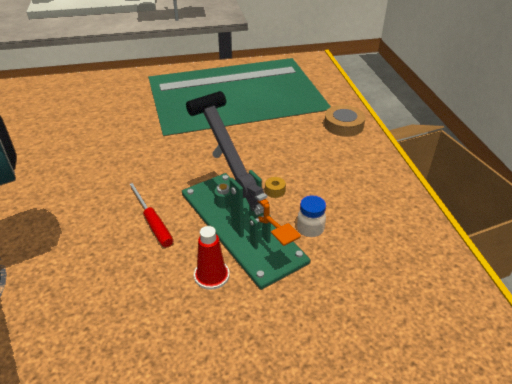

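```bash
python3 - <<'E'
from h import *
from scipy.spatial.transform import Rotation as R
s=bot.read_state(); print(s["time"]); print(R.from_rotvec(s["tcp_rot"]).as_matrix().round(3))
im,d=cams.read_camera("scene"); c=cams.calibration("scene")
K=np.array(c["mtx"]);
v,u=np.mgrid[0:384,0:512]; P=np.stack([(u-K[0,2])/K[0,0]*d,(v-K[1,2])/K[1,1]*d,d],-1)
W=(P-np.array(c["t"]))@np.array(c["R"])
# orange tab
hsv=cv2.cvtColor(im,cv2.COLOR_RGB2HSV)
m=(hsv[...,0]>8)&(hsv[...,0]<22)&(hsv[...,1]>150)&(d>0)&(np.hypot(W[...,0]-.592,W[...,1]+.08)<.05)&(W[...,2]>.07)
print(m.sum()); q=W[m]; print(q.min(0),q.max(0),np.median(q,0))
t=q[abs(q[:,2]-.105)<.006]; print(len(t)); print(cv2.minAreaRect((t[:,:2]*1000).astype(np.float32)))
b=(hsv[...,2]<70)&(d>0)&(np.hypot(W[...,0]-.5,W[...,1]-.154)<.06)&(W[...,2]>.19)
q=W[b];print(len(q),q.min(0),q.max(0),np.median(q,0)); print(cv2.minAreaRect((q[:,:2]*1000).astype(np.float32)))
E
```

```text
0.8
[[ 0.372  0.     0.928]
 [-0.928 -0.     0.372]
 [ 0.    -1.    -0.   ]]
479
[ 0.57014353 -0.09770034  0.09571645] [ 0.61445371 -0.03243899  0.10690694] [ 0.59060741 -0.07246738  0.10420893]
471
((586.9905395507812, -63.03926086425781), (37.349212646484375, 63.53667449951172), 22.797719955444336)
741 [0.46988156 0.11489798 0.19036668] [0.53611372 0.18048222 0.23712536] [0.51479067 0.15210163 0.22970524]
((510.3270263671875, 139.11097717285156), (68.05907440185547, 58.58445358276367), 27.468713760375977)
```

The scene picture shows the press running from the orange tab at (181,213) to the raised handle at (313,109). The cone is at (197,175), the jar at (247,268) and the bobbin at (310,243). Both cameras agree on the tab, (0.592, -0.079, 0.105), and on the handle, (0.500, 0.154, 0.220). The lever is at about 0.65 rad. The jaws already line up with the press axis, so I'll shut the gripper and approach the tab.

Call:
{"fn": "play_rows", "kwargs": {"motion": [[[0.5,0.8,0.05],[0,0,0]],[[0.5,0.8,0.05],[0,0,0]],[[0.5,0.8,0.05],[0,0,0]],[[0.5,0.8,0.05],[0,0,0]],[[0.5,0.8,0.05],[0,0,0]],[[0.5,0.8,0.05],[0,0,0]],[[0.5,0.8,0.05],[0,0,0]],[[0.5,0.8,0.05],[0,0,0]],[[0.5,0.8,0.05],[0,0,0]],[[0.5,0.8,0.05],[0,0,0]]], "gripper": 1, "squeeze": 40}}

```text
time: 2.1
tool_pos: [0.4501, -0.3079, 0.2511]
tcp_rot: [-1.365, 0.926, -0.926]
wrist_force: [0.9, 0.1, 0.0]
width: -0.004
```

Call:
{"fn": "play_rows", "kwargs": {"motion": [[[0.12,0.187,0],[0,0,0]],[[0.24,0.375,0],[0,0,0]],[[0.36,0.5625,0],[0,0,0]],[[0.36,0.5625,0],[0,0,0]],[[0.36,0.5625,0],[0,0,0]],[[0.36,0.5625,-0.1],[0,0,0]],[[0.36,0.5625,-0.2],[0,0,0]],[[0.36,0.5625,-0.28],[0,0,0]],[[0.36,0.5625,-0.3],[0,0,0]],[[0.36,0.5625,-0.3],[0,0,0]]]}}

```text
time: 3.35
tool_pos: [0.5946, -0.0826, 0.1313]
tcp_rot: [-1.366, 0.926, -0.925]
wrist_force: [-0.1, -0.1, 0.7]
width: 0.001
```

```bash
python3 - <<'E'
from h import *
s=bot.read_state(); print(s["time"],s["tool_pos"],s["wrist_force"])
a,_=snap("scene","s2.png"); b,_=snap("side","d2.png")
cv2.imwrite("pics/c2.png",np.hstack([cv2.resize(a[120:290,120:320],(400,340)),cv2.resize(b[120:290,180:380],(400,340))])[:,:,::-1])
E
```

```text
3.35 [ 0.59463533 -0.08263545  0.13126432] [-0.10154068 -0.1293088   0.71186598]
```

View pics/c2.png

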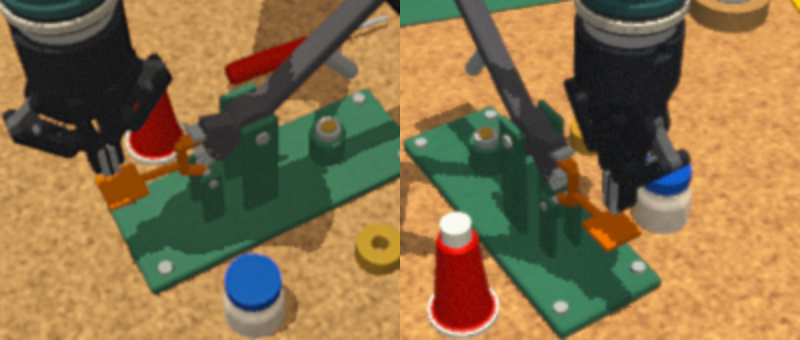

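The fingertip is about 26 mm above the tab, between (122,185) in the left half and (610,225) in the right. Now I'll press down gradually.

Call:
{"fn": "play_rows", "kwargs": {"motion": [[[0,0,-0.04],[0,0,0]],[[0,0,-0.055],[0,0,0]],[[0,0,-0.065],[0,0,0]],[[0,0,-0.075],[0,0,0]],[[0,0,-0.085],[0,0,0]],[[-0.0,0,-0.095],[0,0,0]],[[0,0,-0.1],[0,0,0]],[[0,0,-0.1],[0,0,0]]]}}

```text
time: 4.45
tool_pos: [0.5953, -0.0816, 0.0913]
tcp_rot: [-1.365, 0.924, -0.925]
wrist_force: [2.2, -1.8, 2.3]
width: 0.004
```

Call:
{"fn": "play_rows", "kwargs": {"motion": [[[0,0,-0.008],[0,0,0]],[[0,0,-0.016],[0,0,0]],[[0,0,-0.022],[0,0,0]],[[0,0,-0.028],[0,0,0]],[[0,0,-0.028],[0,0,0]]]}}

```text
time: 5.08
tool_pos: [0.5945, -0.0814, 0.0796]
tcp_rot: [-1.366, 0.925, -0.924]
wrist_force: [1.6, -2.7, 2.5]
width: 0.002
```

```bash
python3 - <<'E'
from h import *
s=bot.read_state(); print(s["time"],s["tool_pos"],s["wrist_force"])
a,_=snap("scene","s3.png"); b,_=snap("side","d3.png")
cv2.imwrite("pics/c3.png",np.hstack([cv2.resize(a[120:290,120:320],(400,340)),cv2.resize(b[120:290,180:380],(400,340))])[:,:,::-1])
E
```

```text
5.075 [ 0.59454213 -0.08144233  0.07963216] [ 1.57561328 -2.6558869   2.46906302]
```

View pics/c3.png

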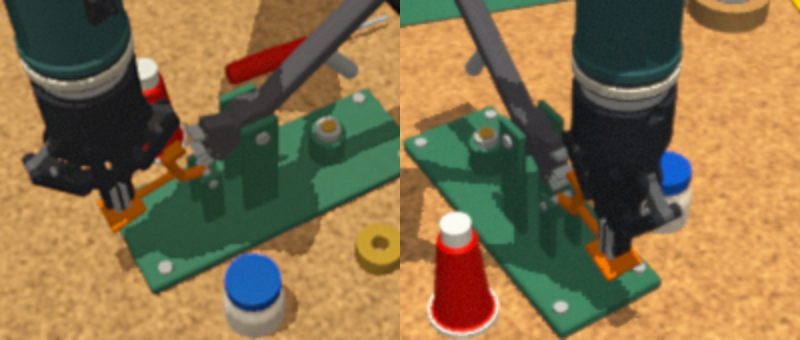

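The pawl is swinging out and the force is still low, so it hasn't reached its stop. I'll keep pressing.

Call:
{"fn": "play_rows", "kwargs": {"motion": [[[0,0,-0.006],[0,0,0]],[[0,0,-0.01],[0,0,0]],[[0,0,-0.0125],[0,0,0]],[[0,0,-0.0125],[0,0,0]]]}}

```text
time: 5.68
tool_pos: [0.5947, -0.0815, 0.0758]
tcp_rot: [-1.366, 0.925, -0.924]
wrist_force: [-0.7, -0.8, 7.6]
width: -0.002
```

Call:
{"fn": "play_rows", "kwargs": {"motion": [[[0,0,-0.004],[0,0,0]],[[0,0,-0.004],[0,0,0]]]}}

```text
time: 5.92
tool_pos: [0.5948, -0.0815, 0.0755]
tcp_rot: [-1.366, 0.925, -0.924]
wrist_force: [-3.7, -0.2, 13.7]
width: -0.003
```

Call:
{"fn": "play_rows", "kwargs": {"motion": [[[0,0,0.1],[0,0,0]],[[0,0,0.25],[0,0,0]],[[0,0,0.4],[0,0,0]],[[0,0,0.5],[0,0,0]],[[0,0,0.5],[0,0,0]]]}}

```text
time: 6.55
tool_pos: [0.5966, -0.0813, 0.2778]
tcp_rot: [-1.362, 0.919, -0.928]
wrist_force: [0.2, -0.1, -0.2]
width: -0.002
```

```bash
python3 - <<'E'
from h import *
s=bot.read_state(); print(s["time"],s["tool_pos"],s["wrist_force"])
a,d=snap("scene","s4.png"); 
for l in ("pawl_tab","handle"):
  for r in cams.mark_of("scene",l)[:1]: print(l,w("scene",r["xyz"]).round(4),r["conf"])
b,_=snap("side","d4.png")
for l in ("pawl_tab","handle"):
  for r in cams.mark_of("side",l)[:1]: print(l,w("side",r["xyz"]).round(4),r["conf"])
cv2.imwrite("pics/c4.png",np.hstack([cv2.resize(a[80:290,120:350],(400,365)),cv2.resize(b[80:290,160:390],(400,365))])[:,:,::-1])
c=cams.calibration("scene"); K=np.array(c["mtx"])
v,u=np.mgrid[0:384,0:512]; P=np.stack([(u-K[0,2])/K[0,0]*d,(v-K[1,2])/K[1,1]*d,d],-1)
W=(P-np.array(c["t"]))@np.array(c["R"])
hsv=cv2.cvtColor(a,cv2.COLOR_RGB2HSV)
m=(hsv[...,0]>8)&(hsv[...,0]<22)&(hsv[...,1]>150)&(d>0)&(np.hypot(W[...,0]-.594,W[...,1]+.085)<.025)&(W[...,2]>.045)
q=W[m]; A=np.c_[q[:,:2]-q[:,:2].mean(0),np.ones(len(q))]; k=np.linalg.lstsq(A,q[:,2],rcond=None)[0]
print(len(q),q.mean(0),"slope",k, np.arctan(np.hypot(*k[:2])))
E
```

```text
6.55 [ 0.5966131  -0.08131572  0.27779136] [ 0.18757388 -0.11342935 -0.21676144]
pawl_tab [ 0.592  -0.081   0.0735] 0.71
handle [0.4988 0.1552 0.2183] 0.7
pawl_tab [ 0.5946 -0.0875  0.0695] 0.63
handle [0.501  0.1568 0.2211] 0.93
393 [ 0.5950428  -0.0800467   0.08637961] slope [-0.12231698 -0.78778103  0.08637961] 0.6730437754296968
```

View pics/c4.png

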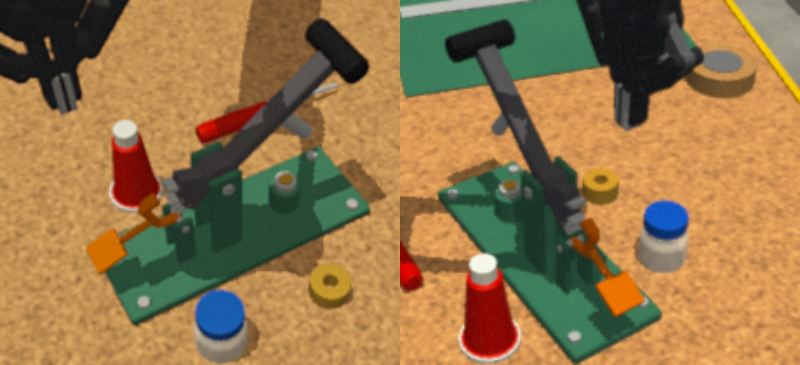

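The tab is now at z ≈ 0.071 (0.105 before), and I felt the stop at about 14 N, so the pawl is fully out. The lever hasn't moved. Next I'll go over the handle.

Call:
{"fn": "play_rows", "kwargs": {"motion": [[[-0.05,0.12,0.025],[0,0,0]],[[-0.1,0.25,0.025],[0,0,0]],[[-0.15,0.375,0.025],[0,0,0]],[[-0.2,0.5,0.025],[0,0,0]],[[-0.2375,0.5925,0.025],[0,0,0]],[[-0.2375,0.5925,0.025],[0,0,0]],[[-0.2375,0.5925,0.0],[0,0,0]],[[-0.2375,0.5925,-0.05],[0,0,0]],[[-0.2375,0.5925,-0.07],[0,0,0]],[[-0.2375,0.5925,-0.07],[0,0,0]]]}}

```text
time: 8.1
tool_pos: [0.4991, 0.1544, 0.2436]
tcp_rot: [-1.368, 0.927, -0.924]
wrist_force: [0.1, -0.2, 0.1]
width: -0.003
```

```bash
python3 - <<'E'
from h import *
s=bot.read_state(); print(s["time"],s["tool_pos"],s["wrist_force"])
a,_=snap("scene","s5.png"); b,_=snap("side","d5.png")
cv2.imwrite("pics/c5.png",np.hstack([cv2.resize(a[40:240,200:400],(400,400)),cv2.resize(b[20:220,130:330],(400,400))])[:,:,::-1])
E
```

```text
8.1 [0.49912658 0.15440724 0.24360421] [ 0.05821465 -0.24798367  0.0708323 ]
```

View pics/c5.png

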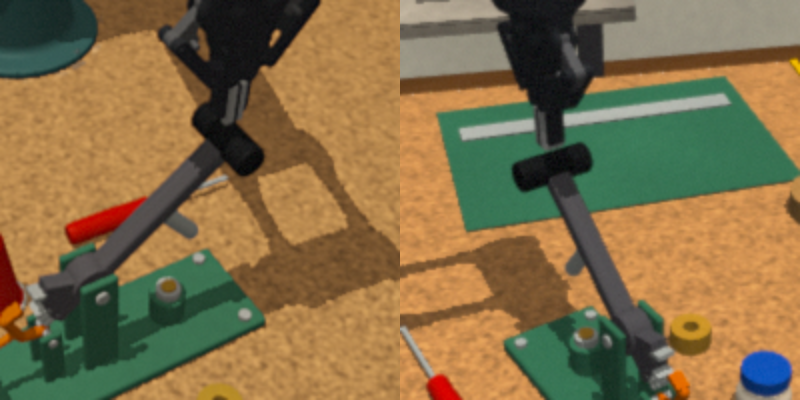

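The fingertip is about 10 mm above the middle of the handle, at (232,135) in the left half and (550,160) in the right. I'll push it down along its arc.

Call:
{"fn": "play_rows", "kwargs": {"motion": [[[-0.002,0.004,-0.03],[0,0,0]],[[-0.006,0.015,-0.052],[0,0,0]],[[-0.012,0.03,-0.0775],[0,0,0]],[[-0.016,0.039,-0.096],[0,0,0]],[[-0.019,0.047,-0.114],[0,0,0]],[[-0.022,0.054,-0.134],[0,0,0]],[[-0.024,0.06,-0.153],[0,0,0]],[[-0.026,0.065,-0.173],[0,0,0]],[[-0.028,0.069,-0.193],[0,0,0]],[[-0.028,0.069,-0.193],[0,0,0]]]}}

```text
time: 9.45
tool_pos: [0.4888, 0.1835, 0.1683]
tcp_rot: [-1.365, 0.924, -0.924]
wrist_force: [-0.3, 0.3, 0.9]
width: -0.003
```

```bash
python3 - <<'E'
from h import *
s=bot.read_state(); print(s["time"],s["tool_pos"],s["wrist_force"])
a,_=snap("scene","s6.png"); b,_=snap("side","d6.png")
cv2.imwrite("pics/c6.png",np.hstack([cv2.resize(a[80:280,160:360],(400,400)),cv2.resize(b[60:260,150:350],(400,400))])[:,:,::-1])
E
```

```text
9.45 [0.48879212 0.18351101 0.1683306 ] [-0.32671494  0.31626956  0.92943991]
```

View pics/c6.png

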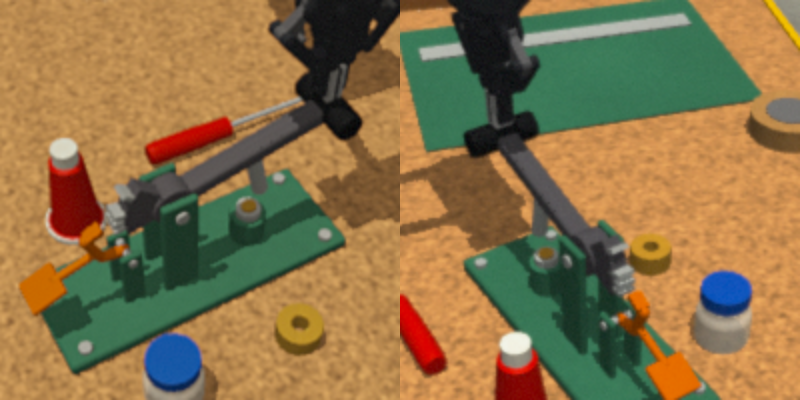

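The lever is past the teeth at about 0.2 rad, and the tip is still centred on the handle. Continuing to the stop.

Call:
{"fn": "play_rows", "kwargs": {"motion": [[[-0.001,0.003,-0.02],[0,0,0]],[[-0.002,0.006,-0.04],[0,0,0]],[[-0.003,0.007,-0.058],[0,0,0]],[[-0.003,0.008,-0.072],[0,0,0]],[[-0.003,0.008,-0.08],[0,0,0]],[[-0.003,0.008,-0.085],[0,0,0]],[[-0.003,0.008,-0.085],[0,0,0]]]}}

```text
time: 10.42
tool_pos: [0.4875, 0.1858, 0.134]
tcp_rot: [-1.366, 0.924, -0.924]
wrist_force: [-0.2, 0.6, 1.2]
width: -0.003
```

Call:
{"fn": "play_rows", "kwargs": {"motion": [[[0,0,-0.004],[0,0,0]],[[0,0,-0.006],[0,0,0]],[[0,0,-0.006],[0,0,0]]]}}

```text
time: 10.8
tool_pos: [0.4876, 0.1859, 0.1338]
tcp_rot: [-1.366, 0.924, -0.925]
wrist_force: [-4.7, 0.6, 13.4]
width: -0.003
```

Hard stop at z = 0.1338 (expected 0.134). I'll press slightly more, then lift away.

Call:
{"fn": "play_rows", "kwargs": {"motion": [[[0,0,-0.003],[0,0,0]],[[0,0,-0.003],[0,0,0]],[[0,0,-0.003],[0,0,0]]]}}

```text
time: 11.18
tool_pos: [0.4877, 0.1859, 0.1337]
tcp_rot: [-1.366, 0.924, -0.925]
wrist_force: [-6.8, -1.7, 19.5]
width: -0.001
```

Call:
{"fn": "play_rows", "kwargs": {"motion": [[[0,0,0.05],[0,0,0]],[[0,0,0.2],[0,0,0]],[[0,0,0.35],[0,0,0]],[[0,0,0.45],[0,0,0]],[[0,0,0.45],[0,0,0]],[[0,0,0.45],[0,0,0]]]}}

```text
time: 11.92
tool_pos: [0.4868, 0.1855, 0.3092]
tcp_rot: [-1.368, 0.926, -0.924]
wrist_force: [0.1, -1.2, -0.2]
width: -0.004
```

```bash
python3 - <<'E'
from h import *
s=bot.read_state(); print(s["time"],s["tool_pos"],s["wrist_force"])
im=[]
for n in ("scene","side"):
  im.append(snap(n,n+"7.png")[0])
  for l in ("press","pawl_tab","handle","thread_cone","stud_jar","bobbin","screwdriver"):
    for r in cams.mark_of(n,l)[:1]: print(n,l,w(n,r["xyz"]).round(4),round(r["conf"],2))
a,b=im
cv2.imwrite("pics/c7.png",np.hstack([cv2.resize(a[80:280,160:360],(400,400)),cv2.resize(b[90:290,150:350],(400,400))])[:,:,::-1])
E
```

```text
11.925 [0.48678191 0.18548301 0.30921138] [ 0.09084481 -1.21709954 -0.17727139]
scene press [0.5427 0.0552 0.0011] 0.69
scene pawl_tab [ 0.5934 -0.0833  0.0726] 0.89
scene handle [0.4833 0.1888 0.1191] 0.6
scene thread_cone [ 0.4671 -0.0493 -0.0014] 0.88
scene stud_jar [0.6777 0.027  0.0018] 0.86
scene bobbin [ 0.6279  0.1449 -0.0018] 0.76
scene screwdriver [ 0.3636  0.1214 -0.0005] 0.7
side press [0.5416 0.0517 0.0024] 0.87
side pawl_tab [ 0.5937 -0.0858  0.0697] 0.56
side handle [0.4895 0.1867 0.1176] 0.74
side thread_cone [ 0.4703 -0.0538  0.0018] 0.55
side stud_jar [ 0.6753  0.0264 -0.0032] 0.61
side bobbin [ 0.6298  0.1451 -0.0034] 0.89
side screwdriver [0.3709 0.1245 0.0008] 0.59
```

View pics/c7.png

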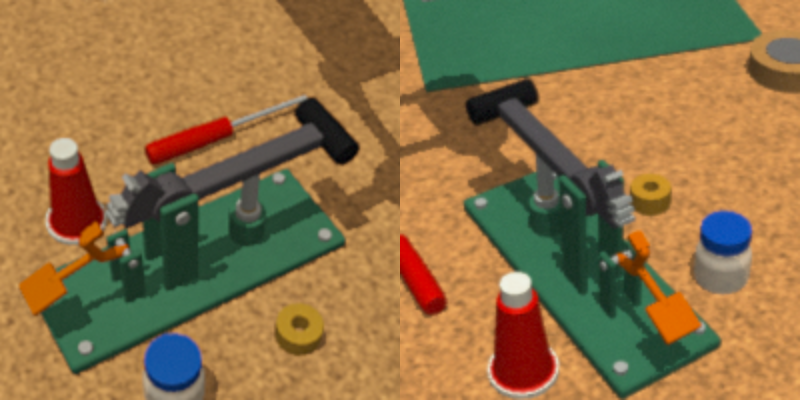

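The lever is level with its punch on the die at (248,212) in the left half. The pawl is still out, with its tab at (43,288), the bystanders stand where they were, and the arm touches nothing.

```bash
python3 -c "
from h import *
print(bot.finish_job())"
```

```text
the job is handed in; nothing more can be done
None
```

The press is closed: I swung the pawl out first, then pushed the lever all the way down with the shut fingertips. I handed the job in at about 12.6 s of the 46 s limit.

- **Pawl:** I pressed the tab until it met its stop at about 14 N. Its height went from 105 mm to about 71 mm, which is the full travel, and it was still at about 71 mm after the lever was down.
- **Lever:** I pushed the handle down along its arc to a hard stop at a fingertip height of 133.7 mm (134 mm expected), pressing there with about 20 N. After I lifted away, the handle measured about 118 mm high (120 mm when home, within camera error), and the picture shows the punch on the die.
- **Bystanders:** The cone, jar, bobbin and screwdriver measured within a few millimetres of their starting positions. At hand-in the arm was about 175 mm above the handle, touching nothing.
- **Check that disagreed:** A tilt fit on the tab gave 0.67 rad, which is beyond the 0.40 rad stop. I think other orange or arm pixels were mixed in, so I ignored it in favour of the tab height, the stop force and the pictures.

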